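# Throw a sauce pot through the scrap-box flap

## Task

Throw out the little lidded sauce pot standing on the ledge of the scrap box: push the spring flap inwards with one finger and, while that finger keeps the flap open, slide the pot over the lip with the other finger so that it drops into the box, then let the flap close. Do not pinch, lift or press hard on the pot and do not use the pot to force the flap; leave the shaker on the ledge and the things on the counter where they stand.

Things in the scene. Friction and masses are not known exactly. Their poses are not given: they have to be found in the camera images.
- scrap_box: Fixed sheet-metal scrap box, 284 mm deep (x), 238 wide (y), 201 high. Origin on the counter under the middle of the lip. +x is level, from the ledge towards the flap (the way the pot goes), turned up to 0.3 rad from the world's +x; y along the lip; z up. Level ledge 150 mm above the counter from x = -132 (robot's side) to the lip at x = 0, 4 mm high side hems at y = +-117. Hollow; inner floor at z = 12 mm.
- lip (a point): Middle of the lip, the back edge of the ledge: x 0, y 0, z 150 mm in the scrap_box frame; axes as scrap_box. Behind it is the mouth, 230 mm wide (y), closed by the flap and open downwards into the box; sloping cheeks stand on both sides of the mouth at y = +-117 mm.
- hinge_line (a point): Middle of the flap's hinge, which runs along box y: 96 mm behind the lip (box x) and 45 mm above the ledge; axes as scrap_box. A fixed hood, its top 52 mm above the ledge, begins 93 mm behind the lip and ends at 152 mm.
- flap (a joint): Flap angle, rad: 0 shut, grows as it swings in and down; stop at 1.25. Steel sheet 220 x 103 x 3 mm on the hinge, sloping 26 degrees down to the lip when shut. Opens when pushed from the ledge side, forwards or down; always springs shut. A finger reaching down to 6 mm above ledge level, its forward side 88 mm past the lip, holds it about 0.7 rad open against 6 to 10 N; 5 mm farther it meets the hood. About 1 N at the free edge starts it.
- flap_edge (a point): Middle of the flap's free edge: shut, 3 mm behind the lip and level with the ledge; at 0.7 rad open about 55 mm behind the lip and 50 mm below the ledge, so that the pot can drop between lip and flap.
- sauce_pot: The pot to throw out: squat round lidded plastic pot, white with clear lid, 40 mm across at the lid, 35 at the foot, 24 mm high, about 40 g. Stands loose and upright on the ledge, its axis 60 to 85 mm before the lip and 45 to 65 mm left or right of the middle. Origin at the centre of its underside, z up.
- pot_center (a point): Centre of the sauce pot, 12 mm above its underside.
- shaker: Glass shaker with a steel cap, stays: round, 42 mm across, 86 mm high, loose on the ledge on the other side of the middle from the pot. Origin at the centre of its underside, z up.
- squeeze_bottle: Clear squeeze bottle with a white nozzle, stays: 64 mm across, 190 mm high, standing on the counter beside the scrap box, on its +y side. Origin at the centre of its underside, z up.
- bowl_stack: Stack of blue-rimmed white bowls, stays: 122 mm across, 100 mm high, on the counter beside the scrap box, on its -y side. Origin at the centre of its underside, z up.
There are look-alikes about, which are no part of the job. What is shaped like the sauce_pot but pink or red is not meant.

How it is judged:
By the outcome, as a careful person would: the job done as asked, in the order asked, and still so for the second after the job is handed in, with the robot touching nothing.
It also fails if it takes over 35 s, if anything falls off the work surface, if the arm or the gripper's body presses on something with over 40 N, if the wrist force passes 120 N, or if a joint passes its speed limit or range.

## Robot

A 7-joint arm with a two-finger parallel gripper is mounted at the origin on the work surface. World frame = base frame: x ahead of the robot, y to its left, z up, the work surface at z = 0. Lengths are in m, angles in rad, forces in N, time in s.
With the tool pointing down it reaches from about 0.425 to 0.925 m from the base axis. Payload 6.8 kg.
Tool frame: the origin (TCP) lies at the very end of the fingers, on their centre line; the grasp point (between the pads) lies 19 mm behind it (bot.grip_depth is the distance from the TCP to the grasp point, in m); z points along the fingers, y is the direction in which the jaws open and shut (so a half turn about z gives the same grasp; the last joint's range is limited). The gripper opens to 85 mm and grips with 20 to 120 N. Pads are 22 mm wide; open, the fingers measure 114 mm over their backs; the gripper's body (76 mm by 85 mm) begins 54 mm behind the grasp point. The pads swing forward as they close: fully open they stand 13 mm farther back than shut.
Start: joints at [1.156, 0.477, 0.022, 1.555, -0.011, 1.109, -0.083], TCP at [0.204, -0.643, 0.231] pointing down, gripper open.
Joint ranges: [-2.96, 2.96], [-0.34, 2.1], [-1.41, 1.46], [0.24, 2.44], [-1.37, 4.51], [0.17, 1.92], [-2.96, 2.96]. Speed limits (rad/s): [2.39, 2.39, 3.14, 3.14, 3.14, 3.14, 3.14].

## Interface

Orientations are given as a unit quaternion [w, x, y, z].
In Python, from station import bot gives the robot as it stands.
- The arm moves only by the tool step_arm, never from a script. Its argument "increments" is a list of rows, each a list of 7 numbers: the shift along the world's x, y, z in m, then the turn, a rotation vector about the world's x, y, z in degrees, then the gripper command: -1 is fully open, 1 is shut, values between are in proportion. In form: [[dx, dy, dz, rx, ry, rz, fingers], ...]. A call has 1 to 10 rows; each row is the pose to reach, as a shift and turn from the pose commanded when the call began; what a row does not reach only later rows make up. A row lasts 1/12 s, in which the tool goes at most 41.7 mm and 7.16 degrees, less where a joint would pass 70% of its speed; a pose out of reach is approached as far as the arm can. A call with a gripper value outside its range is refused whole. The fingers move at their own pace and stop on an object; "force" is the grip in N (left out, the last holds). Time passes only in rows, so rows that repeat a pose let the fingers close. It gives the time, the measured TCP pose, the force and the opening at its end, in the units of the state.
- bot.get_obs(): the state, without advancing time (a new reading comes with each control period).
- bot.read_camera(name): name is "scene" or "top" or "wrist"; returns a dict with "color" (480x640x3 uint8, red, green, blue), "intrinsics" (3x3 intrinsics, pixels), "extrinsics" (4x4, takes a point from camera to world coordinates). Camera axes: x right, y up, looking along -z (the intrinsics and any distortion apply to the point x, -y, -z); pixel columns grow to the right and rows downward; lengths in m; the calibration is good to about 2 mm. A picture is of the moment at which its call begins. There is no depth.
- bot.hand_in(): hands the job in, once; it reports no verdict.
Trained networks look in the newest picture that a camera, given by its name, has taken for a name from the list of things; names that differ only in an ending like _2 or _b are one class to them, and where a whole thing is asked for, a point or a joint stands for the part that bears it (a point fixed in the world has none). Each returns a list of dicts, best first, with "conf" (0 to 1); they miss things now and then, are a little off and sometimes report something else, mostly with a low value. They report only what shows in the picture. A call takes as long as a camera call. They do not tell look-alikes from the thing itself.
- bot.recognise(thing, camera): "location" ([column, row] as shares, 0 to 1, of the picture: columns of its width, rows of its height, amid what is visible of it).
- bot.place_of(thing, camera): "location" ([column, row] as shares, 0 to 1, of the picture: columns of its width, rows of its height: a listed point, or the origin of a listed thing).
The state is a dict: "t": time; "q": joint angles; "joint_vel": joint speeds; "joint_torque": joint torques, N m; "eef_pos": TCP position; "tool_rot": TCP orientation; "contact_force": force on the tool from outside, world axes, zero at the start; "torque": the same for the moment, N m; "gripper_width": opening from 0.0 (shut) to 1.0 (fully open).
Only numpy, scipy, OpenCV 4.12 (cv2) and the standard library are available. Lean on these libraries where they do the work, as an engineer would, in place of code of your own. Each camera call takes 0.05 s, during which the arm holds its last target.

## Working session

There is one attempt and no reset: what is moved stays moved. The work goes in short steps, Python scripts to look and compute and a tool call to move; the robot and the scene stay as the last step left them, time stands still between calls to the robot, and variables do not carry over. Pictures are saved under pics/ and viewed, and the job is handed in when it is done.

Besides the shell and the picture viewer there is one more tool, called after "Emit:" as name(argument=value, ...), one argument or row to a line, values as JSON. step_arm: Moves the arm, as the interface text tells. Its arguments: {"type":"object","properties":{"increments":{"type":"array","items":{"type":"array","items":{"type":"number"}}},"force":{"type":"number"}},"required":["increments"]}

```bash
ls; mkdir -p pics; python3 - <<'E'
from station import bot
import cv2
for c in ["scene","top","wrist"]:
    r=bot.read_camera(c); cv2.imwrite(f"pics/{c}0.png",r["color"][:,:,::-1])
    print(c,r["intrinsics"].tolist(),r["extrinsics"].round(4).tolist(),[k for k in r])
    for t in ["sauce_pot","pot_center","lip","hinge_line","flap_edge","shaker","squeeze_bottle","bowl_stack","scrap_box"]:
        print(t,[(round(d["location"][0]*640),round(d["location"][1]*480),round(d["conf"],2)) for d in bot.place_of(t,c)])
print(bot.get_obs())
E
```

```text
pics
scene [[584.5425332922241, 0.0, 324.90394055608476], [0.0, 584.5425332922241, 240.94994034047534], [0.0, 0.0, 1.0]] [[0.3884, -0.6232, 0.6788, 1.2544], [0.9213, 0.2472, -0.3002, -0.2594], [0.0193, 0.742, 0.6701, 0.8401], [0.0, 0.0, 0.0, 1.0]] ['color', 'intrinsics', 'extrinsics']
sauce_pot [(358, 263, 0.69), (296, 220, 0.67), (347, 241, 0.62)]
pot_center [(301, 216, 0.91), (362, 257, 0.75), (349, 237, 0.54)]
lip [(270, 245, 0.67)]
hinge_line [(272, 266, 0.58)]
flap_edge [(271, 250, 0.9)]
shaker [(237, 224, 0.66)]
squeeze_bottle [(390, 301, 0.92), (235, 226, 0.18)]
bowl_stack [(138, 335, 0.67)]
scrap_box [(392, 300, 0.3)]
top [[475.8670771860484, 0.0, 321.4509575467427], [0.0, 475.8670771860484, 242.7946907167992], [0.0, 0.0, 1.0]] [[0.0132, 0.986, -0.1659, 0.397], [-0.9992, 0.0191, 0.0338, 0.0639], [0.0365, 0.1654, 0.9856, 0.9484], [0.0, 0.0, 0.0, 1.0]] ['color', 'intrinsics', 'extrinsics']
sauce_pot [(257, 277, 0.88), (327, 270, 0.84), (254, 308, 0.79)]
pot_center [(254, 311, 0.81), (330, 270, 0.75), (256, 273, 0.71)]
lip [(367, 245, 0.6)]
hinge_line [(386, 186, 0.72)]
flap_edg
[... 522 characters left out ...]
't': 1.5, 'q': array([ 1.15586173,  0.47701949,  0.02238887,  1.5554109 , -0.0114608 ,
        1.10932014, -0.0830817 ]), 'joint_vel': array([-0.00108215,  0.00065567,  0.00142261,  0.00026895, -0.00041718,
       -0.00082905,  0.0019822 ]), 'joint_torque': array([-2.46569698e-04, -5.96317792e+01,  1.60623718e+00, -2.81544435e+01,
        1.24243126e-02,  1.62147873e-03,  6.00914689e-06]), 'eef_pos': array([ 0.20388079, -0.6434769 ,  0.23129001]), 'tool_rot': array([-1.22786628e-05,  9.88252764e-01,  1.52828249e-01, -1.17228912e-05]), 'contact_force': array([-0.27645202,  0.36904354,  0.15580997]), 'torque': array([-0.01066279,  0.01227464,  0.02435684]), 'gripper_width': 0.9996842499492085}
```

View pics/scene0.png

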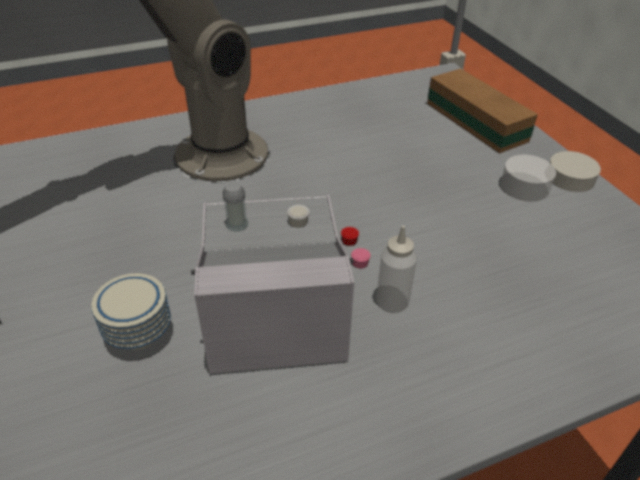

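View pics/top0.png

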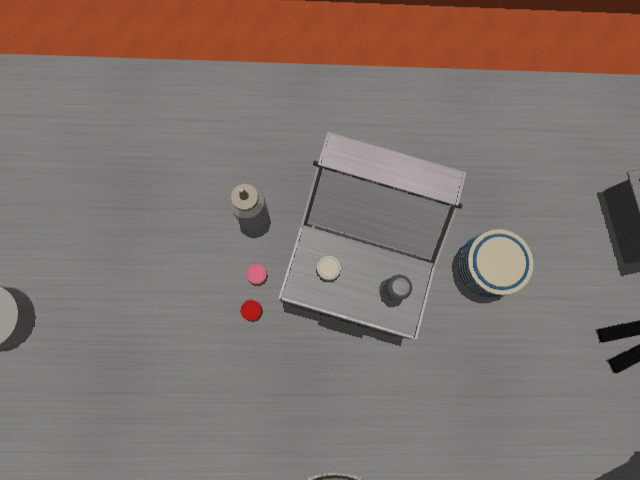

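```bash
cat > h.py <<'E'
import numpy as np, cv2
K={"top":np.array([[475.867,0,321.451],[0,475.867,242.795],[0,0,1]]),"scene":np.array([[584.5425,0,324.904],[0,584.5425,240.95],[0,0,1]])}
E={"scene":np.array([[0.3884,-0.6232,0.6788,1.2544],[0.9213,0.2472,-0.3002,-0.2594],[0.0193,0.742,0.6701,0.8401],[0,0,0,1]]),
"top":np.array([[0.0132,0.986,-0.1659,0.397],[-0.9992,0.0191,0.0338,0.0639],[0.0365,0.1654,0.9856,0.9484],[0,0,0,1]])}
def ray(c,u,v,z,K_=None,E_=None):
    k=K[c] if K_ is None else K_; e=E[c] if E_ is None else E_
    d=np.array([(u-k[0,2])/k[0,0],-(v-k[1,2])/k[1,1],-1.]); d=e[:3,:3]@d; o=e[:3,3]
    return o+d*(z-o[2])/d[2]
def proj(c,P):
    p=E[c][:3,:3].T@(np.array(P)-E[c][:3,3]); k=K[c]
    return np.array([k[0,2]+k[0,0]*p[0]/-p[2], k[1,2]+k[1,1]*p[1]/p[2]])
E
python3 - <<'E'
import cv2
a=cv2.imread("pics/top0.png")[120:345,270:475]; cv2.imwrite("pics/topc.png",cv2.resize(a,None,fx=2.6,fy=2.6,interpolation=cv2.INTER_CUBIC))
a=cv2.imread("pics/scene0.png")[170:380,180:380]; cv2.imwrite("pics/scc.png",cv2.resize(a,None,fx=2.8,fy=2.8,interpolation=cv2.INTER_CUBIC))
E
```

```text
(no output)
```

View pics/topc.png

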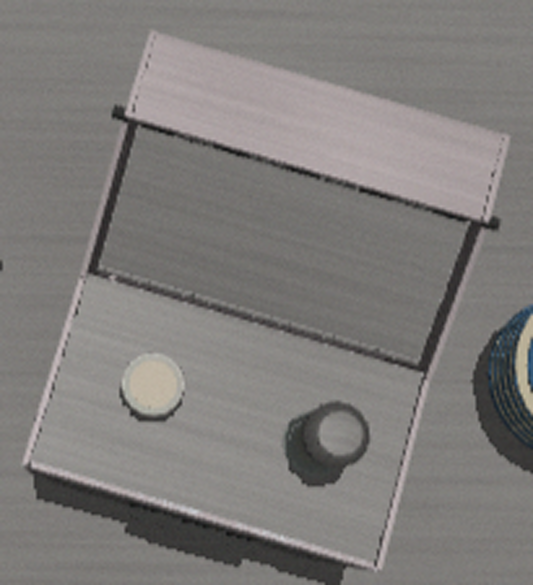

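View pics/scc.png

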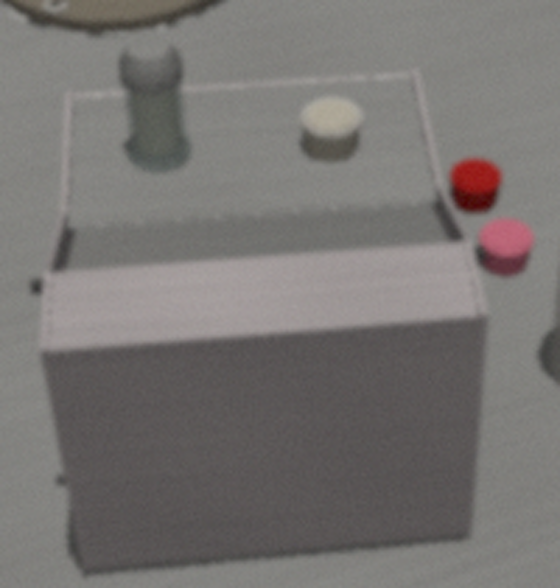

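```bash
python3 - <<'E'
from h import *
from scipy.optimize import least_squares
obs=[]
t=lambda u,v:(270+u/2.6-.3,120+v/2.6-.3)
s=lambda u,v:(180+u/2.8-.3,170+v/2.8-.3)
pts=[("top",t(152,33),(.152,.119,.202)),("top",t(508,137),(.152,-.119,.202)),("top",t(27,466),(-.132,.119,.154)),("top",t(380,569),(-.132,-.119,.154)),
("scene",s(43,350),(.152,-.119,.202)),("scene",s(487,315),(.152,.119,.202)),("scene",s(415,72),(-.132,.119,.154)),("scene",s(68,93),(-.132,-.119,.154)),("scene",s(85,573),(.152,-.119,0)),("scene",s(470,538),(.152,.119,0))]
def W(p,P):
    c,s_=np.cos(p[2]),np.sin(p[2]); return np.array([p[0]+c*P[0]-s_*P[1],p[1]+s_*P[0]+c*P[1],P[2]])
f=lambda p,q=pts:np.concatenate([proj(c,W(p,P))-o for c,o,P in q])
for q in (pts,pts[:4],pts[4:]):
    r=least_squares(f,[.45,0,0],args=(q,)); print(r.x.round(4),np.rad2deg(r.x[2]),r.fun.reshape(-1,2).round(1).tolist())
p=least_squares(f,[.45,0,0],args=(pts,)).x
np.save("box.npy",p)
def B(w): 
    d=w[:2]-p[:2]; c,s_=np.cos(p[2]),np.sin(p[2]); return np.array([c*d[0]+s_*d[1],-s_*d[0]+c*d[1]])*1000
for nm,c,uv,z in [("pot lid","top",t(153,386),.174),("pot lid","scene",s(332,117),.174),("pot","top",(327,270),.15),("shaker cap","top",t(337,433),.233),("shaker cap","scene",s(150,62),.225),("shaker foot","scene",s(158,152),.15),("shk","top",(391,288),.15),("lipL","top",t(90,273),.15),("lipR","top",t(424,371),.15),("bottle top","top",(245,196),.185)]:
    w=ray(c,*uv,z); print(nm,w.round(4),B(w).round(1))
E
```

```text
[ 0.5313 -0.0429 -0.2699] -15.465317440815339 [[-1.0, -0.7], [0.4, -0.5], [-1.8, -0.4], [0.7, 0.8], [-0.9, 0.2], [0.2, -0.2], [0.3, -2.0], [-1.2, -1.5], [-0.4, 1.3], [0.2, 0.6]]
[ 0.531  -0.0437 -0.2693] -15.429345711742783 [[-0.6, -0.5], [0.8, -0.4], [-1.4, -0.2], [1.2, 0.9]]
[ 0.5316 -0.0424 -0.2718] -15.572384371892584 [[-0.7, 0.1], [0.5, -0.1], [0.8, -2.0], [-0.7, -1.6], [-0.2, 1.2], [0.4, 0.7]]
pot lid [0.4855 0.0252 0.174 ] [-62.4  53.4]
pot lid [0.4891 0.0252 0.174 ] [-58.8  54.4]
pot [0.485  0.0265 0.15  ] [-63.1  54.6]
shaker cap [ 0.4531 -0.0792  0.233 ] [-65.7 -55.8]
shaker cap [ 0.4568 -0.0816  0.225 ] [-61.5 -57.1]
shaker foot [ 0.4537 -0.082   0.15  ] [-64.4 -58.3]
shk [ 0.4565 -0.0817  0.15  ] [-61.8 -57.3]
lipL [0.5622 0.0663 0.15  ] [  0.6 113.5]
lipR [ 0.5012 -0.1539  0.15  ] [   0.5 -114.9]
bottle top [0.6011 0.1646 0.185 ] [ 11.9 218.6]
```

The sauce pot is the white one on the ledge at top-camera (328,268), scene (298,214). The look-alikes are the pink pot at (257,274) and the red one at (251,310), both on the counter. The close crop shows the white pot with its clear lid at box (-62, +54) mm, which is within the stated range. The box fit gives the lip at (0.531, -0.043), yaw -15.5°.

I'll point the jaws along box x. The front finger then opens the flap while the rear finger, 85 mm behind it, slides the pot.

Emit:
step_arm(
  increments=[
    [0.02, 0.02, 0.04, 0, 0, 7, -1],
    [0.05, 0.04, 0.08, 0, 0, 14, -1],
    [0.08, 0.06, 0.11, 0, 0, 21, -1],
    [0.11, 0.09, 0.13, 0, 0, 28, -1],
    [0.14, 0.12, 0.13, 0, 0, 35, -1],
    [0.17, 0.15, 0.13, 0, 0, 42, -1],
    [0.2, 0.18, 0.13, 0, 0, 49, -1],
    [0.22, 0.21, 0.13, 0, 0, 56, -1],
    [0.24, 0.25, 0.13, 0, 0, 57, -1],
    [0.25, 0.28, 0.13, 0, 0, 57, -1],
  ],
)

```text
t: 2.33
eef_pos: [0.4495, -0.375, 0.3613]
tool_rot: [0.0, 0.795, 0.607, 0.0]
contact_force: [1.1, 0.3, 0.0]
gripper_width: 1.002
```

```bash
cat >> h.py <<'E'
from scipy.spatial.transform import Rotation as Rn
def state():
    from station import bot
    o=bot.get_obs(); p=np.load("box.npy"); w=o["eef_pos"]; d=w[:2]-p[:2]; c,s=np.cos(p[2]),np.sin(p[2])
    q=o["tool_rot"]; R=Rn.from_quat([q[1],q[2],q[3],q[0]]).as_matrix()
    print("t",o["t"],"w",w.round(4),"box",(1000*np.array([c*d[0]+s*d[1],-s*d[0]+c*d[1]])).round(1),"toolY yaw",np.degrees(np.arctan2(R[1,1],R[0,1])).round(2),"tilt",R[:,2].round(3),"F",o["contact_force"].round(2),"g",o["gripper_width"],o["q"].round(2))
def W(x,y):
    p=np.load("box.npy"); c,s=np.cos(p[2]),np.sin(p[2]); return np.array([p[0]+c*x-s*y,p[1]+s*x+c*y])
E
python3 -c "
from h import *
state(); print(W(-.053,.054),W(.031,.054))"
```

```text
t 2.3333 w [ 0.4495 -0.375   0.3613] box [   9.7 -341.9] toolY yaw -15.32 tilt [ 0.001 -0.    -1.   ] F [1.12 0.32 0.03] g 1.002006110310247 [ 0.83  0.25 -0.31  1.59  0.08  1.31  0.25]
[0.49464795 0.02322887] [0.57560648 0.00082985]
```

Emit:
step_arm(
  increments=[
    [0.005, 0.04, 0, 0, 0, 0, -1],
    [0.01, 0.08, 0, 0, 0, 0, -1],
    [0.015, 0.12, 0, 0, 0, 0, -1],
    [0.02, 0.16, 0, 0, 0, 0, -1],
    [0.025, 0.2, 0, 0, 0, 0, -1],
    [0.03, 0.24, 0, 0, 0, 0, -1],
    [0.035, 0.28, 0, 0, 0, 0, -1],
    [0.038, 0.32, 0, 0, 0, 0, -1],
    [0.04, 0.36, 0, 0, 0, 0, -1],
    [0.041, 0.386, -0.02, 0, 0, 0, -1],
  ],
)

```text
t: 3.17
eef_pos: [0.4908, 0.0142, 0.3449]
tool_rot: [0.002, 0.794, 0.607, 0.003]
contact_force: [0.6, 0.7, 0.1]
gripper_width: 0.998
```

Emit:
step_arm(
  increments=[
    [0, 0, -0.04, 0, 0, 0, -1],
    [0, 0, -0.07, 0, 0, 0, -1],
    [0, 0, -0.09, 0, 0, 0, -1],
    [0, 0, -0.1, 0, 0, 0, -1],
    [0, 0, -0.1, 0, 0, 0, -1],
    [0, 0, -0.1, 0, 0, 0, -1],
  ],
)

```text
t: 3.67
eef_pos: [0.4894, 0.0093, 0.2419]
tool_rot: [0.0, 0.796, 0.606, 0.0]
contact_force: [-0.1, 0.1, 1.1]
gripper_width: 0.997
```

```bash
python3 - <<'E'
from h import *
from station import bot
state()
for c in ["scene","top","wrist"]:
    r=bot.read_camera(c); cv2.imwrite(f"pics/{c}1.png",r["color"][:,:,::-1])
a=cv2.imread("pics/scene1.png")[130:330,180:380]; cv2.imwrite("pics/scc1.png",cv2.resize(a,None,fx=3,fy=3,interpolation=cv2.INTER_CUBIC))
o=bot.get_obs()["eef_pos"]
p=np.load("box.npy"); u=np.array([np.cos(p[2]),np.sin(p[2]),0])
for dz in (0,.013):
  for s in (-.057,-.0425,.0425,.057): print(dz,s,((proj("scene",o+u*s+[0,0,dz])-[180,130])*3).round())
E
```

```text
t 3.6667 w [0.4894 0.0093 0.2419] box [-54.3  39.1] toolY yaw -15.43 tilt [ 0.  0. -1.] F [-0.11  0.05  1.1 ] g 0.9968934286978504 [ 0.38  0.21 -0.6   1.94  0.14  1.03 -0.55]
0 -0.057 [320. 101.]
0 -0.0425 [322. 115.]
0 0.0425 [335. 204.]
0 0.057 [337. 220.]
0.013 -0.057 [319.  83.]
0.013 -0.0425 [321.  97.]
0.013 0.0425 [334. 185.]
0.013 0.057 [336. 201.]
```

View pics/scc1.png

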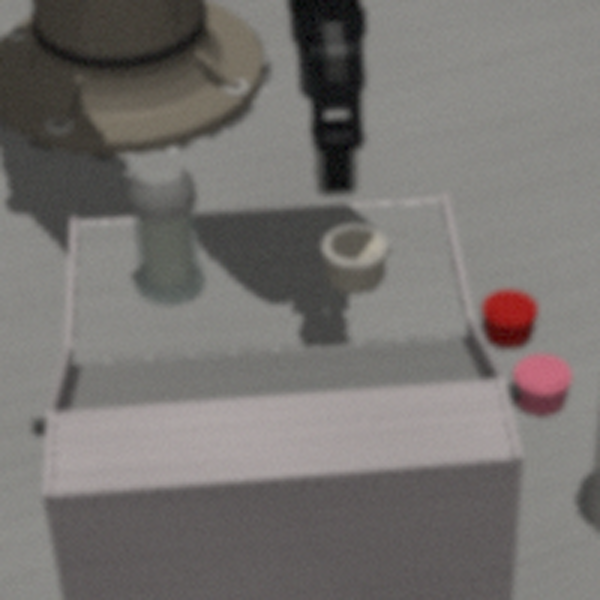

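View pics/wrist1.png

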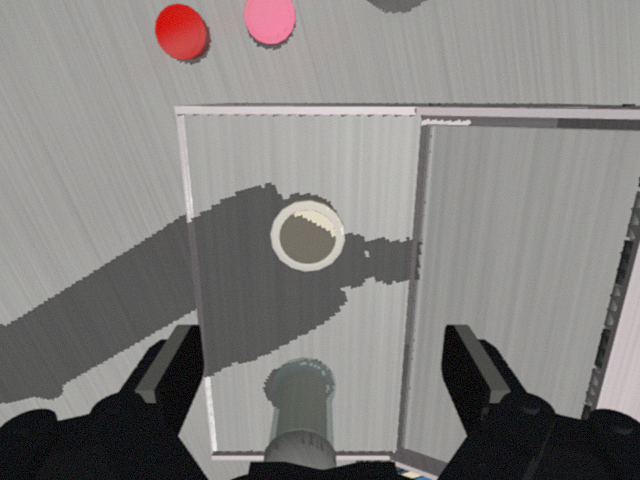

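```bash
python3 - <<'E'
from h import *
from station import bot
r=bot.read_camera("wrist");o=bot.get_obs();k=r["intrinsics"];e=r["extrinsics"]
q=o["tool_rot"]; R=Rn.from_quat([q[1],q[2],q[3],q[0]]).as_matrix(); w=o["eef_pos"]
for u,v in [(204,325),(444,325),(165,325),(474,325),(200,395),(445,395)]:
    d=e[:3,:3]@np.array([(u-k[0,2])/k[0,0],-(v-k[1,2])/k[1,1],-1]); 
    oo=R.T@(e[:3,3]-w); dd=R.T@d
    for x in (.011,-.011):
        t=(x-oo[0])/dd[0]; print((u,v),x,(1000*(oo+t*dd)).round(1))
def ray2(u,v,z): return ray(None,u,v,z,k,e)
p=np.load("box.npy");
for nm,u,v,z in [("pot lid",307,236,.174),("ledge corner",178,107,.154),("lip L",421,107,.154),("ledge front R",213,458,.154),("lip a",416,240,.15)]:
    P=ray2(u,v,z); d=P[:2]-p[:2];c,s=np.cos(p[2]),np.sin(p[2]); print(nm,(1000*np.array([c*d[0]+s*d[1],-s*d[0]+c*d[1]])).round(1))
a=cv2.imread("pics/wrist1.png")[300:420,120:520]; cv2.imwrite("pics/w1c.png",cv2.resize(a,None,fx=2,fy=2,interpolation=cv2.INTER_CUBIC))
E
```

```text
(204, 325) 0.011 [ 11.  -40.8 -17.1]
(204, 325) -0.011 [-11.  -52.8  20.9]
(444, 325) 0.011 [ 11.   40.5 -17.3]
(444, 325) -0.011 [-11.   53.   20.6]
(165, 325) 0.011 [ 11.  -54.  -17.1]
(165, 325) -0.011 [-11.  -69.9  20.9]
(474, 325) 0.011 [ 11.   50.7 -17.3]
(474, 325) -0.011 [-11.   66.2  20.6]
(200, 395) 0.011 [ 11.  -32.5 -52.6]
(200, 395) -0.011 [-11.  -41.9 -25.3]
(445, 395) 0.011 [ 11.   31.  -52.7]
(445, 395) -0.011 [-11.   40.6 -25.5]
pot lid [-62.1  53.9]
ledge corner [-129.5  118.5]
lip L [ -2.1 118.5]
ledge front R [-130.9 -117. ]
lip a [ 1.5 43.5]
```

View pics/w1c.png

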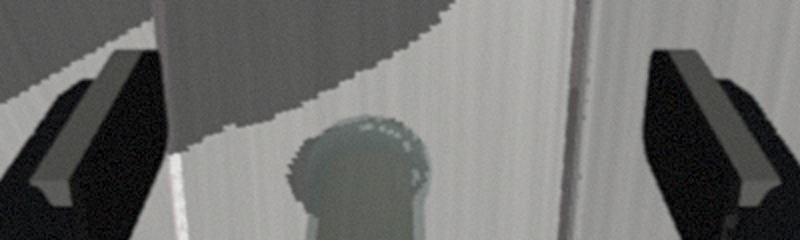

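Emit:
step_arm(
  increments=[
    [0.002, 0.007, 0, 0, 0, 0, -1],
    [0.004, 0.0145, 0, 0, 0, 0, -1],
    [0.004, 0.0145, -0.02, 0, 0, 0, -1],
    [0.004, 0.0145, -0.04, 0, 0, 0, -1],
    [0.004, 0.0145, -0.06, 0, 0, 0, -1],
    [0.004, 0.0145, -0.075, 0, 0, 0, -1],
    [0.004, 0.0145, -0.085, 0, 0, 0, -1],
    [0.004, 0.0145, -0.09, 0, 0, 0, -1],
    [0.004, 0.0145, -0.09, 0, 0, 0, -1],
  ],
)

```text
t: 4.62
eef_pos: [0.4927, 0.0242, 0.1507]
tool_rot: [-0.0, 0.795, 0.606, -0.0]
contact_force: [0.2, -0.5, 0.4]
gripper_width: 1.002
```

```bash
python3 - <<'E'
from h import *
from station import bot
state()
for c in ["scene","wrist"]:
    r=bot.read_camera(c); cv2.imwrite(f"pics/{c}2.png",r["color"][:,:,::-1])
a=cv2.imread("pics/scene2.png")[150:290,230:380]; cv2.imwrite("pics/scc2.png",cv2.resize(a,None,fx=4,fy=4,interpolation=cv2.INTER_CUBIC))
E
```

```text
t 4.6167 w [0.4927 0.0242 0.1507] box [-55.1  54.5] toolY yaw -15.39 tilt [-0.001  0.    -1.   ] F [ 0.21 -0.52  0.43] g 1.0022577164755715 [ 0.31  0.34 -0.57  2.03  0.24  0.84 -0.67]
```

View pics/scc2.png

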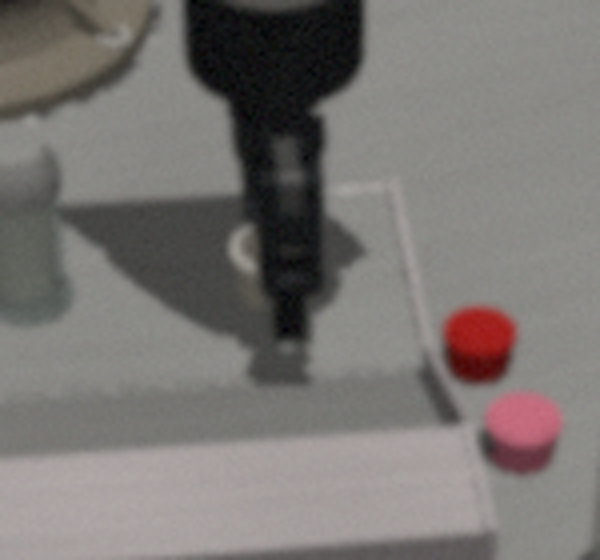

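View pics/wrist2.png

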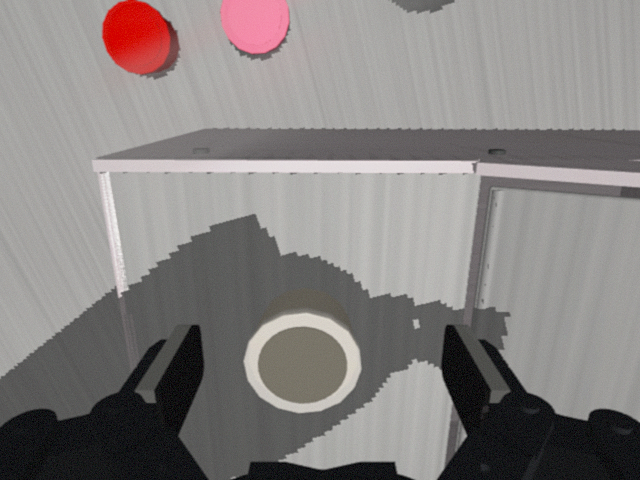

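Emit:
step_arm(
  increments=[
    [0, 0, -0.003, 0, 0, 0, -1],
    [0, 0, -0.006, 0, 0, 0, -1],
    [0.004, -0.001, -0.006, 0, 0, 0, -1],
    [0.008, -0.002, -0.006, 0, 0, 0, -1],
    [0.0116, -0.0032, -0.006, 0, 0, 0, -1],
    [0.0154, -0.0043, -0.006, 0, 0, 0, -1],
    [0.0193, -0.0053, -0.006, 0, 0, 0, -1],
    [0.0231, -0.0064, -0.006, 0, 0, 0, -1],
    [0.027, -0.0075, -0.006, 0, 0, 0, -1],
    [0.0308, -0.0085, -0.006, 0, 0, 0, -1],
  ],
)

```text
t: 5.55
eef_pos: [0.524, 0.0152, 0.1452]
tool_rot: [-0.0, 0.796, 0.606, -0.0]
contact_force: [-0.6, 0.9, 0.6]
gripper_width: 0.995
```

```bash
python3 - <<'E'
from h import *
from station import bot
state()
for c in ["scene","wrist"]:
    r=bot.read_camera(c); cv2.imwrite(f"pics/{c}3.png",r["color"][:,:,::-1])
E
```

```text
t 5.55 w [0.524  0.0152 0.1452] box [-22.6  54.1] toolY yaw -15.42 tilt [-0.001  0.    -1.   ] F [-0.61  0.87  0.61] g 0.995155925257893 [ 0.31  0.39 -0.55  1.97  0.27  0.86 -0.66]
```

View pics/wrist3.png

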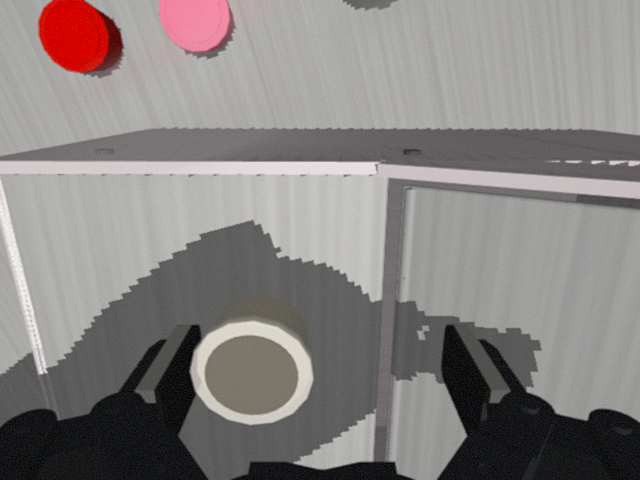

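Emit:
step_arm(
  increments=[
    [0.0038, -0.0011, -0.001, 0, 0, 0, -1],
    [0.0077, -0.0021, -0.002, 0, 0, 0, -1],
    [0.0116, -0.0032, -0.003, 0, 0, 0, -1],
    [0.0154, -0.0043, -0.003, 0, 0, 0, -1],
    [0.0193, -0.0053, -0.003, 0, 0, 0, -1],
    [0.0231, -0.0064, -0.003, 0, 0, 0, -1],
    [0.027, -0.0075, -0.003, 0, 0, 0, -1],
    [0.0289, -0.008, -0.003, 0, 0, 0, -1],
  ],
)

```text
t: 6.32
eef_pos: [0.5531, 0.0071, 0.1422]
tool_rot: [-0.0, 0.796, 0.606, -0.0]
contact_force: [-3.4, 0.1, -0.6]
gripper_width: 0.998
```

```bash
python3 - <<'E'
from h import *
from station import bot
state()
for c in ["scene","wrist"]:
    r=bot.read_camera(c); cv2.imwrite(f"pics/{c}4.png",r["color"][:,:,::-1])
a=cv2.imread("pics/scene4.png")[150:290,230:380]; cv2.imwrite("pics/scc4.png",cv2.resize(a,None,fx=4,fy=4,interpolation=cv2.INTER_CUBIC))
E
```

```text
t 6.3167 w [0.5531 0.0071 0.1422] box [ 7.6 54. ] toolY yaw -15.43 tilt [-0.  0. -1.] F [-3.38  0.14 -0.64] g 0.9976107996888861 [ 0.3   0.44 -0.54  1.9   0.29  0.88 -0.65]
```

View pics/wrist4.png

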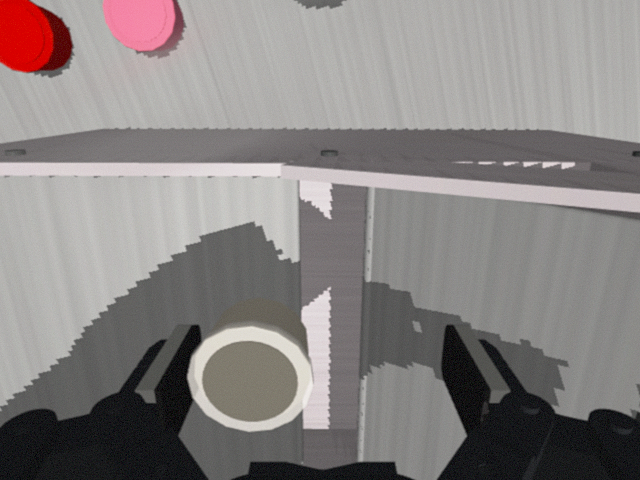

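View pics/scc4.png

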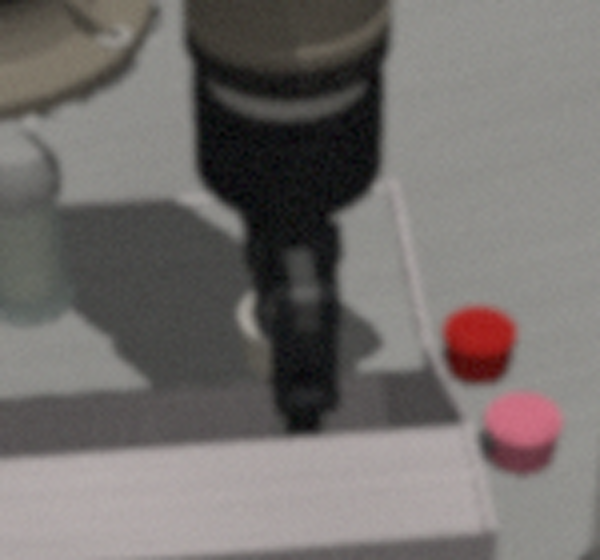

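Emit:
step_arm(
  increments=[
    [0.0038, -0.0011, 0, 0, 0, 0, -1],
    [0.0077, -0.0021, 0, 0, 0, 0, -1],
    [0.0116, -0.0032, 0, 0, 0, 0, -1],
    [0.0154, -0.0043, 0, 0, 0, 0, -1],
    [0.0193, -0.0053, 0, 0, 0, 0, -1],
    [0.0222, -0.0061, 0, 0, 0, 0, -1],
    [0.0231, -0.0064, 0, 0, 0, 0, -1],
    [0.0231, -0.0064, 0, 0, 0, 0, -1],
  ],
)

```text
t: 7.08
eef_pos: [0.5651, 0.0033, 0.1424]
tool_rot: [-0.005, 0.795, 0.607, -0.009]
contact_force: [-52.5, 5.2, 36.5]
gripper_width: 0.999
```

```bash
python3 - <<'E'
from h import *
from station import bot
state()
for c in ["wrist"]:
    r=bot.read_camera(c); cv2.imwrite(f"pics/{c}5.png",r["color"][:,:,::-1])
E
```

```text
t 7.0833 w [0.5651 0.0033 0.1424] box [20.2 53.5] toolY yaw -15.29 tilt [-0.02  -0.002 -1.   ] F [-52.53   5.21  36.49] g 0.999499612788925 [ 0.3   0.46 -0.53  1.86  0.29  0.92 -0.64]
```

View pics/wrist5.png

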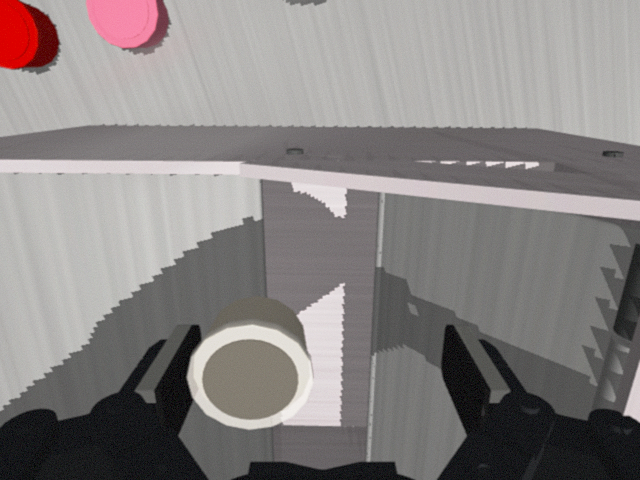

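Emit:
step_arm(
  increments=[
    [-0.012, 0.0033, 0, 0, 0, 0, -1],
    [-0.0154, 0.0043, 0, 0, 0, 0, -1],
    [-0.0154, 0.0043, 0, 0, 0, 0, -1],
  ],
)

```text
t: 7.38
eef_pos: [0.5605, 0.0054, 0.1428]
tool_rot: [0.0, 0.795, 0.606, 0.0]
contact_force: [-2.8, 1.8, -0.1]
gripper_width: 0.998
```

```bash
python3 - <<'E'
from h import *
from station import bot
state()
for c in ["scene","wrist","top"]:
    r=bot.read_camera(c); cv2.imwrite(f"pics/{c}6.png",r["color"][:,:,::-1])
a=cv2.imread("pics/scene6.png")[150:290,230:380]; cv2.imwrite("pics/scc6.png",cv2.resize(a,None,fx=4,fy=4,interpolation=cv2.INTER_CUBIC))
a=cv2.imread("pics/top6.png")[120:345,270:475]; cv2.imwrite("pics/topc6.png",cv2.resize(a,None,fx=2.6,fy=2.6,interpolation=cv2.INTER_CUBIC))
E
```

```text
t 7.3833 w [0.5605 0.0054 0.1428] box [15.3 54.3] toolY yaw -15.39 tilt [ 0.001 -0.    -1.   ] F [-2.77  1.78 -0.14] g 0.9983065225615821 [ 0.3   0.45 -0.54  1.89  0.29  0.88 -0.64]
```

View pics/scc6.png

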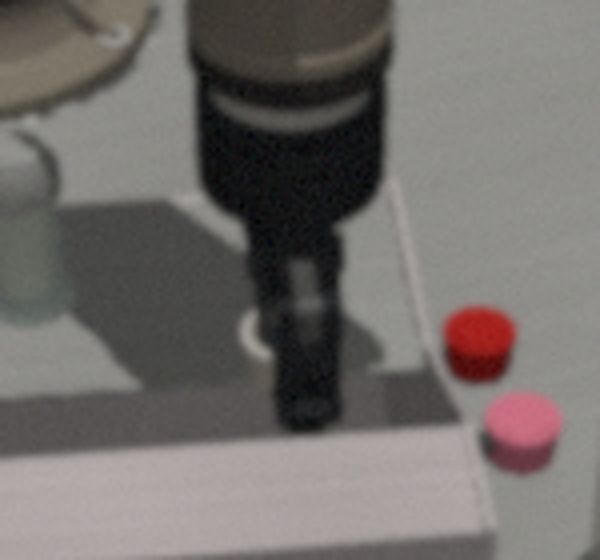

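View pics/wrist6.png

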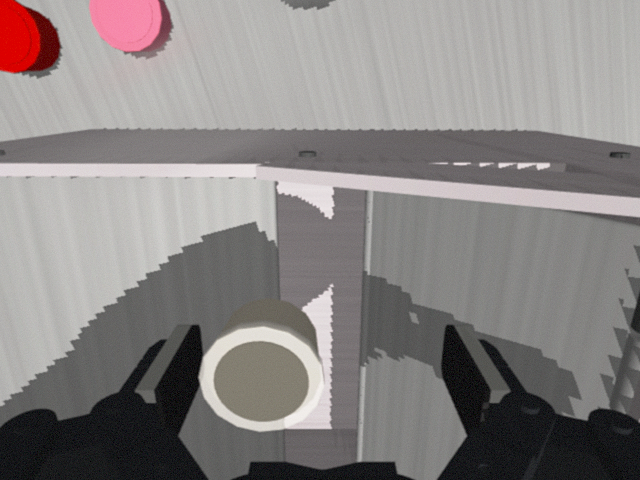

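View pics/topc6.png

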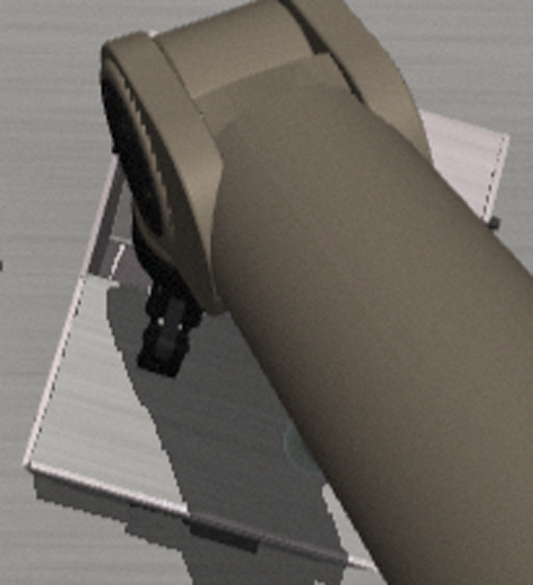

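```bash
cat >> h.py <<'E'
def flap(u,v,e,k):
    p=np.load("box.npy"); c,s=np.cos(p[2]),np.sin(p[2]); T=np.array([[c,s,0],[-s,c,0],[0,0,1]])
    o=T@(e[:3,3]-[p[0],p[1],.15]); d=T@e[:3,:3]@np.array([(u-k[0,2])/k[0,0],-(v-k[1,2])/k[1,1],-1])
    # in x-z circle about (96,45) r103
    q=np.array([o[0]-.096,o[2]-.045]); dd=d[[0,2]]
    A=dd@dd;Bq=2*q@dd;C=q@q-.103**2; D=Bq*Bq-4*A*C
    for t in ((-Bq+D**.5)/2/A,(-Bq-D**.5)/2/A):
        P=o+t*d; print("edge",(1000*P).round(1),"angle",np.arctan2(.045-P[2],.096-P[0])-np.radians(26))
E
python3 - <<'E'
from h import *
from station import bot
r=bot.read_camera("wrist");e=r["extrinsics"];k=r["intrinsics"]
for u,v in [(366,200),(361,360)]: flap(u,v,e,k)
o=bot.get_obs();q=o["tool_rot"]; R=Rn.from_quat([q[1],q[2],q[3],q[0]]).as_matrix(); w=o["eef_pos"]
oo=R.T@(e[:3,3]-w); print("cam in tool",(1000*oo).round(1))
# scene: front finger features, project candidate heights at box-x offsets (full-res crop offset)
r=cv2.imread("pics/wrist6.png")[300:480,380:640]; cv2.imwrite("pics/w6c.png",cv2.resize(r,None,fx=3,fy=3,interpolation=cv2.INTER_CUBIC))
E
```

```text
edge [ 33.4  97.7 -36.8] angle 0.46317688593340595
edge [ 17.3 132.6 111.4] angle -1.1543036568840217
edge [ 33.6  19.5 -37. ] angle 0.46681771284423884
edge [ 17.3 121.8 111.4] angle -1.1548058420945082
cam in tool [  83.9   -1.1 -142.9]
```

View pics/w6c.png

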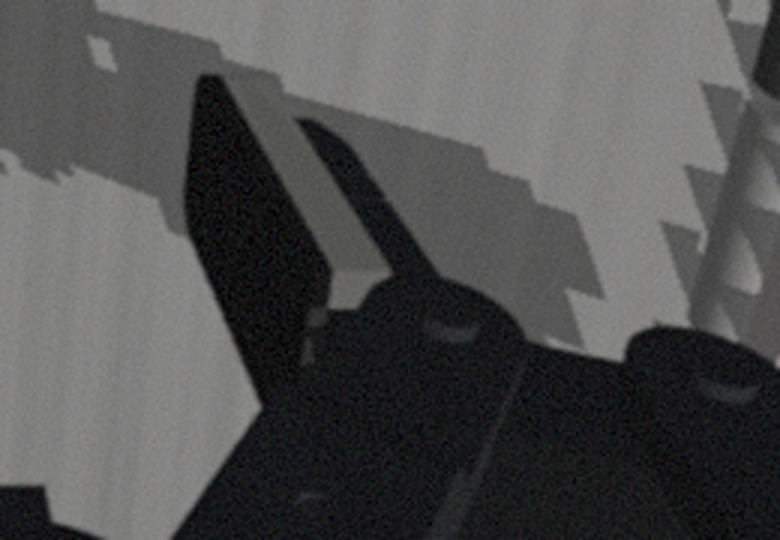

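```bash
python3 - <<'E'
from h import *
k=np.array([[421.239,0,322.167],[0,421.239,241.342],[0,0,1]])
from station import bot
r=bot.read_camera("wrist");e=r["extrinsics"]
o=bot.get_obs();q=o["tool_rot"]; R=Rn.from_quat([q[1],q[2],q[3],q[0]]).as_matrix(); w=o["eef_pos"]
oo=R.T@(e[:3,3]-w)
for nm,(a,b) in {"outer pin c":(725,385),"outer L edge":(628,350),"outer top":(690,330),"inner pin c":(450,325),"innerR":(523,335),"tip far":(210,75),"tip near":(330,268),"back top":(320,122),"back near":(438,275)}.items():
    u,v=380+a/3,300+b/3
    dd=R.T@e[:3,:3]@np.array([(u-k[0,2])/k[0,0],-(v-k[1,2])/k[1,1],-1])
    print(nm,[(1000*(oo+(x-oo[0])/dd[0]*dd)).round(0).tolist() for x in (.017,.0135,.011,-.011)])
E
```

```text
outer pin c [[17.0, 63.0, -71.0], [13.0, 66.0, -67.0], [11.0, 69.0, -64.0], [-11.0, 90.0, -41.0]]
outer L edge [[17.0, 58.0, -67.0], [13.0, 61.0, -63.0], [11.0, 63.0, -61.0], [-11.0, 83.0, -36.0]]
outer top [[17.0, 64.0, -65.0], [13.0, 67.0, -61.0], [11.0, 70.0, -58.0], [-11.0, 91.0, -33.0]]
inner pin c [[17.0, 46.0, -65.0], [13.0, 49.0, -61.0], [11.0, 51.0, -58.0], [-11.0, 66.0, -32.0]]
innerR [[17.0, 51.0, -66.0], [13.0, 54.0, -62.0], [11.0, 56.0, -59.0], [-11.0, 73.0, -33.0]]
tip far [[17.0, 39.0, -28.0], [13.0, 41.0, -22.0], [11.0, 42.0, -17.0], [-11.0, 55.0, 21.0]]
tip near [[17.0, 40.0, -58.0], [13.0, 42.0, -54.0], [11.0, 43.0, -50.0], [-11.0, 57.0, -23.0]]
back top [[17.0, 47.0, -37.0], [13.0, 49.0, -31.0], [11.0, 51.0, -27.0], [-11.0, 67.0, 8.0]]
back near [[17.0, 48.0, -59.0], [13.0, 51.0, -55.0], [11.0, 52.0, -51.0], [-11.0, 69.0, -24.0]]
```

Emit:
step_arm(
  increments=[
    [0, 0, 0.004, 0, 0, 0, -1],
    [0, 0, 0.009, 0, 0, 0, -1],
    [0.003, -0.0008, 0.009, 0, 0, 0, -1],
    [0.0055, -0.0015, 0.009, 0, 0, 0, -1],
    [0.0055, -0.0015, 0.009, 0, 0, 0, -1],
  ],
)

```text
t: 8.05
eef_pos: [0.5662, 0.0034, 0.1512]
tool_rot: [-0.0, 0.796, 0.606, -0.0]
contact_force: [-3.3, 0.8, 1.6]
gripper_width: 1.0
```

```bash
python3 - <<'E'
from h import *
from station import bot
state()
for c in ["wrist"]:
    r=bot.read_camera(c); cv2.imwrite(f"pics/{c}7.png",r["color"][:,:,::-1])
print(r["extrinsics"].round(5).tolist())
E
```

```text
t 8.05 w [0.5662 0.0034 0.1512] box [21.2 54. ] toolY yaw -15.44 tilt [-0.  0. -1.] F [-3.35  0.8   1.63] g 1.0004128578594362 [ 0.31  0.44 -0.54  1.87  0.28  0.91 -0.63]
[[0.96385, 0.2526, 0.0848, 0.58752], [-0.26645, 0.91183, 0.31237, 0.08459], [0.00158, -0.32367, 0.94617, 0.294], [0.0, 0.0, 0.0, 1.0]]
```

View pics/wrist7.png

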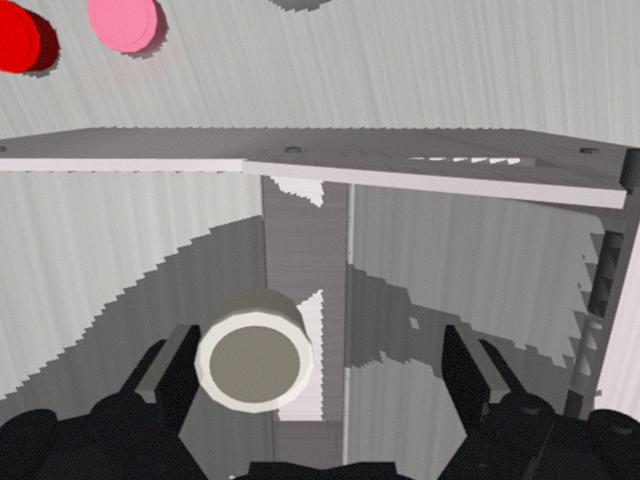

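Emit:
step_arm(
  increments=[
    [0.0058, -0.0016, 0, 0, 0, 0, -1],
    [0.0116, -0.0032, 0, 0, 0, 0, -1],
    [0.0116, -0.0032, 0, 0, 0, 0, -1],
    [0.0116, -0.0032, 0, 0, 0, 0, -1],
  ],
)

```text
t: 8.43
eef_pos: [0.5752, 0.0008, 0.1497]
tool_rot: [-0.002, 0.795, 0.606, -0.002]
contact_force: [-7.8, 2.7, -1.9]
gripper_width: 1.003
```

```bash
python3 - <<'E'
from h import *
from station import bot
state()
for c in ["wrist"]:
    r=bot.read_camera(c); cv2.imwrite(f"pics/{c}8.png",r["color"][:,:,::-1])
print(r["extrinsics"].round(5).tolist())
E
```

```text
t 8.4333 w [0.5752 0.0008 0.1497] box [30.6 53.8] toolY yaw -15.4 tilt [-0.006  0.    -1.   ] F [-7.79  2.73 -1.89] g 1.003070193416257 [ 0.3   0.46 -0.53  1.84  0.29  0.92 -0.63]
[[0.96404, 0.25017, 0.0897, 0.5972], [-0.26574, 0.91204, 0.31237, 0.08187], [-0.00367, -0.32497, 0.94572, 0.2924], [0.0, 0.0, 0.0, 1.0]]
```

View pics/wrist8.png

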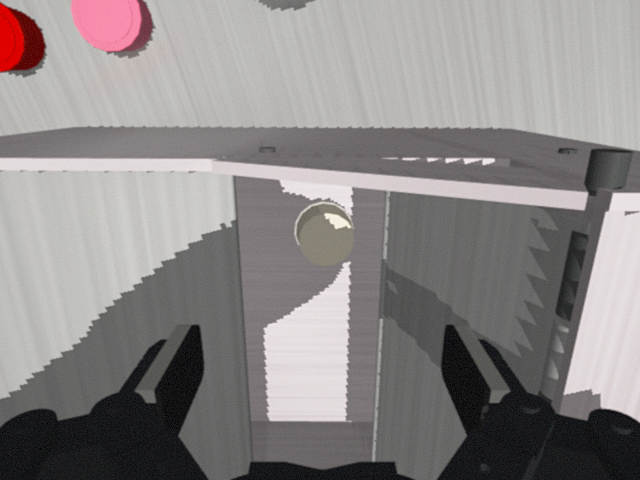

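Emit:
step_arm(
  increments=[
    [-0.008, 0.0022, 0, 0, 0, 0, -1],
    [-0.016, 0.0044, 0, 0, 0, 0, -1],
    [-0.024, 0.0066, 0, 0, 0, 0, -1],
    [-0.032, 0.0088, 0, 0, 0, 0, -1],
    [-0.04, 0.011, 0, 0, 0, 0, -1],
    [-0.048, 0.0133, 0, 0, 0, 0, -1],
    [-0.056, 0.0155, 0, 0, 0, 0, -1],
    [-0.064, 0.0177, 0, 0, 0, 0, -1],
    [-0.072, 0.0199, 0, 0, 0, 0, -1],
    [-0.076, 0.021, 0.005, 0, 0, 0, -1],
  ],
)

```text
t: 9.32
eef_pos: [0.4995, 0.0216, 0.1556]
tool_rot: [-0.001, 0.795, 0.606, -0.001]
contact_force: [0.2, -0.3, 0.3]
gripper_width: 0.999
```

Emit:
step_arm(
  increments=[
    [0, 0, 0.02, 0, 0, 0, -1],
    [0, 0, 0.05, 0, 0, 0, -1],
    [0, 0, 0.08, 0, 0, 0, -1],
    [0, 0, 0.12, 0, 0, 0, -1],
    [0, 0, 0.15, 0, 0, 0, -1],
    [0, 0, 0.17, 0, 0, 0, -1],
    [0, 0, 0.18, 0, 0, 0, -1],
    [0, 0, 0.18, 0, 0, 0, -1],
  ],
)

```text
t: 9.98
eef_pos: [0.5025, 0.0217, 0.3385]
tool_rot: [0.001, 0.796, 0.606, 0.002]
contact_force: [-0.9, 0.3, -0.5]
gripper_width: 1.002
```

Emit:
step_arm(
  increments=[
    [0.0, -0.03, 0, 0, 0, 0, -1],
    [0.0, -0.06, 0, 0, 0, 0, -1],
    [0.0, -0.1, 0, 0, 0, 0, -1],
    [0.0, -0.14, 0, 0, 0, 0, -1],
    [0.0, -0.18, 0, 0, 0, 0, -1],
    [0.0, -0.22, 0, 0, 0, 0, -1],
    [0.0, -0.26, 0, 0, 0, 0, -1],
    [0.0, -0.3, 0, 0, 0, 0, -1],
    [0.0, -0.32, 0, 0, 0, 0, -1],
    [0.0, -0.32, 0, 0, 0, 0, -1],
  ],
)

```text
t: 10.82
eef_pos: [0.4989, -0.3047, 0.333]
tool_rot: [-0.001, 0.798, 0.602, -0.002]
contact_force: [0.0, -0.1, -0.3]
gripper_width: 0.999
```

```bash
python3 - <<'E'
from h import *
from station import bot
state()
for c in ["scene","top"]:
    r=bot.read_camera(c); cv2.imwrite(f"pics/{c}9.png",r["color"][:,:,::-1])
E
```

```text
t 10.8167 w [ 0.4989 -0.3047  0.333 ] box [  38.5 -260.9] toolY yaw -15.92 tilt [-0.004  0.    -1.   ] F [ 0.04 -0.09 -0.3 ] g 0.9989870558784868 [ 0.74  0.28 -0.38  1.62  0.11  1.26  0.07]
```

View pics/scene9.png

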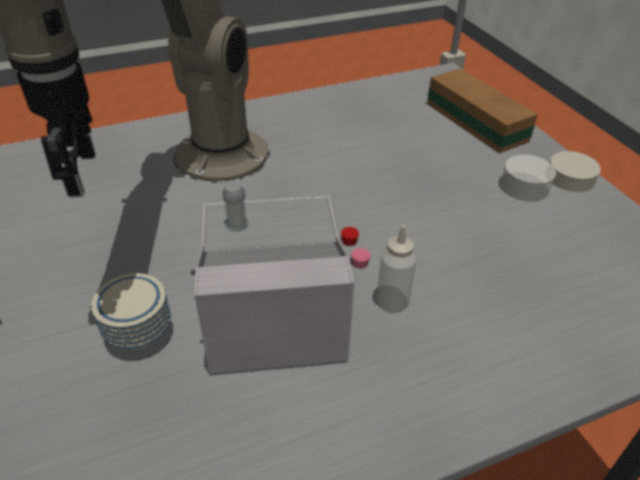

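View pics/top9.png

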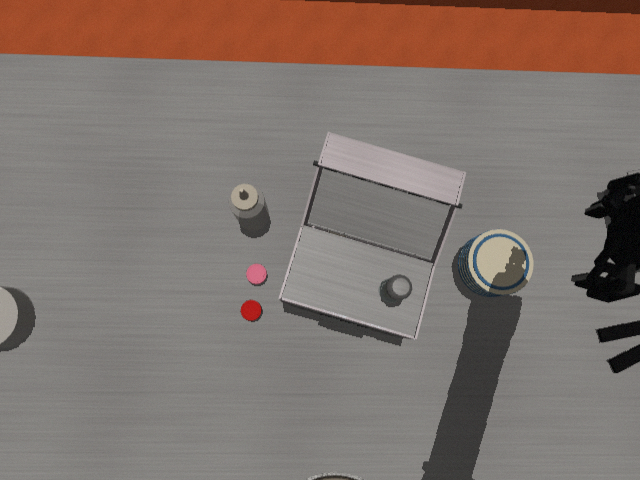

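The ledge no longer holds the pot, and the flap is shut (edge line at top-camera (305,227)–(433,262), as at the start). The shaker is still at (398,288), and the bottle, bowls and red and pink pots are where they were. The arm is clear of everything.

```bash
python3 -c "
from station import bot
print(bot.hand_in())"
```

```text
the job is handed in; nothing more can be done
None
```

The sauce pot is in the scrap box, the flap is shut again, and I handed the job in at about 10.8 s. One contact along the way was much harder than intended and may count against it (below).

**How it went:** I pointed the jaws along the box's x axis, fully open. The front finger pushed the flap in while the rear finger slid the pot forward. The pot fell between the lip and the flap. I then backed off so the flap could close and moved the arm clear.

**Last checks:**
- **Pot:** the last wrist picture with the flap open showed it down in the box. The final pictures show it gone from the ledge.
- **Flap:** its free edge is back on the lip line, as at the start.
- **Other things:** the shaker, bottle, bowls and the red and pink look-alikes stand where they did. The tool force was close to zero.

**What went wrong:** on the first push, the outer knuckle of the open front finger most likely caught on the hood's edge. That put about 64 N on the wrist for a moment (52 N back, 36 N up). This is under the 120 N wrist limit. I think the contact was on the finger linkage and not the gripper's body, but I couldn't confirm which part touched. If it counts as the gripper's body, it exceeds the 40 N limit.

I backed off, raised the tool 9 mm and finished with about 8 N. Because the finger was higher, the flap was probably open a little less than the suggested 0.7 rad when the pot dropped. It measured 0.46 rad just before I raised the tool, and I didn't measure it at the drop itself.

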